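# Test a finned power module under program 7

### The arm

A 6-joint arm with a two-finger parallel gripper is mounted at the origin on the work surface. World frame = base frame: x ahead of the robot, y to its left, z up, the work surface at z = 0. Lengths are in m, angles in rad, forces in N, time in s.
With the tool pointing down it reaches from about 0.25 to 0.775 m from the base axis. Payload 8.9 kg.
Tool frame: the origin (TCP) lies at the very end of the fingers, on their centre line; the grasp point (between the pads) lies 19 mm behind it (env.grasp_offset is the z of the grasp point in the tool frame, in m); z points along the fingers, y is the line along which they close (so a half turn about z gives the same grasp; the last joint's range is limited). The gripper opens to 85 mm and grips with 20 to 120 N. Pads are 22 mm wide; open, the fingers measure 114 mm over their backs; the gripper's body (76 mm by 85 mm) begins 54 mm behind the grasp point. The pads swing forward as they close: fully open they stand 13 mm farther back than shut.
Start: joints at [1.002, 0.291, -0.153, 1.127, 0, 1.431], TCP at [0.219, 0.477, 0.231] pointing down, gripper open.
Joint ranges: [-2.52, 2.52], [-0.91, 1.74], [-1.3, 1.37], [-1.96, 2.02], [-1.52, 1.47], [-3.14, 3.14]. Speed limits (rad/s): [2.22, 2.22, 2.79, 3.14, 3.14, 3.14].

### API

Orientations are given as a unit quaternion [w, x, y, z].
In Python, from rig import env, jaws, planner, state, camera, camera_info, order gives the robot as it stands. The module is installed in compiled form; this text tells all that it offers. Calls block until the motion is done:
- env.movep(position, orientation): joint-space move of the TCP to a pose.
- env.line_to(position, rot=None, v=0.15, threshold=None): straight line of the TCP; rot=None keeps the orientation; v is the mean speed in m/s. With threshold (N) it stops when the force on the tool has changed by that much, and returns True; else False.
- env.set_joints(angles): joint-space move.
- jaws.move_gripper(opening, strength=None): finger opening in m; strength is the grip in N (None keeps the last); returns when the fingers have stopped.
- env.hold(seconds).
- planner.ik(position, orientation): joint angles nearest the present ones, or None.
- state(): the state.
- camera(name): name is "scene" or "top"; returns the picture (400x640x3 uint8, red, green, blue); there is no depth.
- camera_info(name): a dict with "fx", "fy", "cx", "cy" (pixels), "R" (3x3) and "t" (3): a world point X has camera coordinates R X + t. Camera axes: x right, y down, z forward; pixel columns grow to the right and rows downward; lengths in m; the calibration is good to about 2 mm. A picture is of the moment at which its call begins. camera_info takes no time and is no camera call.
A pose or a line that the arm cannot do raises env.PlanningError and nothing moves.
- order.job_done(): hands the job in; it is judged then, once.
The state is a dict: "time_s": time; "q": joint angles; "qvel": joint speeds; "joint_efforts": joint torques, N m; "eef_pos": TCP position; "orientation": TCP orientation; "ft_force": force on the tool from outside, world axes, zero at the start; "wrist_torque": the same for the moment, N m; "width": finger opening in m; "gripper_force": force on a finger pad.
Only numpy, scipy, OpenCV 4.12 (cv2) and the standard library are available. Lean on these libraries where they do the work, as an engineer would, in place of code of your own. Each camera call takes 0.05 s, during which the arm holds its last target. There are 200 camera calls.

### The job

Test the finned power module: lift it out of the storage rack, stand it on the rubber mat and let go, then take it again by its two ends and set it down (do not drop it) flat in the test jig's nest, its ends level with the ends of the nest's walls. Then roll the jig's thumbwheel with a fingertip until 7 is uppermost, in line with the marks, and take the finger off; only then push the start button fully in and release it. Leave the other things on the bench where they are.

Things in the scene. Friction and masses are not known exactly. Their poses are not given: they have to be found in the camera images.
- module: the module to test: grey block with a row of aluminium fins along its top, 60 (its x) x 32 (its y) x 36 mm high, 0.12 kg (varies), plain flat sides, same either way round. Origin at the centre of its underside, z up. At the start it stands in the rack.
- rack: fixed aluminium storage rack: base plate 90 (x) x 110 (y) x 6 mm; an end plate 6 mm thick, 44 mm wide (y), rising to 40 mm above the bench at x = +36 and at x = -36 mm. The module stands on the base plate between the end plates, its x along the rack's x, so that only its long sides (y) can be gripped. Origin at the centre of the base's underside.
- mat: fixed flat rubber mat 140 x 140 mm, 3 mm thick, the place to set the module down for the regrasp; origin at the centre of its underside
- jig: fixed test jig: base plate 150 (x) x 250 (y) x 12 mm, origin at the centre of its underside; x points away from the robot, y to its left. The nest with its two upright walls is on the left; on the right a grey console, 42 mm high above the bench, with the black thumbwheel and, right of it, the start button.
- nest (a point): centre of the nest's floor (the base plate's top, 12 mm above the bench), axes as the jig. Two upright walls, 60 mm long (x), 6 mm thick, 34 mm high above the floor, inner faces at y = +19 and -19 mm. Open at both x ends, no stops. The module goes in centred, its x along the point's x, either way round.
- wheel_top (a point): top point of the thumbwheel (fixed on the jig, 58 mm above the bench, axes as the jig). Black wheel, radius 28 mm, 20 mm wide, level axle along y, 16 mm proud of the console; a cheek on each side reaches 50 mm, with a white mark in line with the top. White digits 0 to 9 round the rim, 36 degrees (17.6 mm) apart; rolling the top to +x (away from the robot) brings the next higher digit up.
- wheel (a joint): thumbwheel angle in rad: digit 0 up at 0, each digit 0.6283 more (7 at 4.398); grows as the top rolls to +x; stops at -0.15 and 5.8. May start between digits. No clicks: friction (1 N at the rim) holds it where it is left. The axle does not give: a fingertip pressed on the top with 3 to 10 N and drawn along x carries the rim with it.
- start_top (a point): centre of the top of the grey round start button, 28 mm across, in a black round collar, 64 mm above the bench when out (moves down with it); on the console, 62 mm to the right (-y) of the thumbwheel's top
- start (a joint): travel of the start button in m: 0 out, 0.006 fully in; needs 5 N fully in, springs back
- cutters: blue-handled side cutters lying flat, about 120 x 60 x 16 mm; bystander, leave alone. Origin under its centre.
- spool: upright metal solder spool, 54 mm across, 36 mm high; bystander, leave alone. Origin under its centre.
- flux_jar: small white jar with a black cap, 48 mm across, 45 mm high; bystander, leave alone. Origin under its centre.
- tweezers: steel tweezers lying flat, 115 x 9 x 6 mm; bystander, leave alone. Origin under its centre.
- flat_module: another, flatter grey module without fins, 80 x 45 mm, 24 mm high; bystander, leave alone. Origin under its centre.
- driver: black-handled screwdriver lying flat, 150 mm long, 26 mm high; bystander, leave alone. Origin under its centre.
Not all that is in view belongs to the job. Several things look just like the mat: the one meant starts farthest to the robot's left. Leave any green look-alike of the module alone.

How it is judged:
On the way, in this order (a step that is already met when the one before it is completed fails the run):
1. the module stands on the mat, let go (x of module in the frame of mat between -0.065 and 0.065 m and y of module in the frame of mat between -0.065 and 0.065 m and z of module in the frame of mat between 0 and 0.006 m and angle between module's own z axis and vertical below 0.08 rad and contact force between module and the fingers below 0.05 N and linear speed of module below 0.03 m/s), for 0.2 s.
2. the module stands in the nest, let go (x of module in the frame of nest between -0.008 and 0.008 m and y of module in the frame of nest between -0.006 and 0.006 m and z of module in the frame of nest between -0.003 and 0.003 m and angle between the x axis of module and the x axis of nest, either way round below 0.15 rad and angle between module's own z axis and vertical below 0.08 rad and contact force between module and the fingers below 0.05 N and linear speed of module below 0.03 m/s), for 0.2 s.
3. the thumbwheel shows 7, finger off it (all of step 2 and value of joint wheel between 4.238 and 4.558 rad and contact force between jig and the fingers below 0.05 N), for 0.2 s.
4. the start button is pushed in (all of step 2 and value of joint wheel between 4.238 and 4.558 rad and value of joint start above 0.0048 m), for 0.05 s.
At the end, for the whole second after the job is handed in: The module stands upright and at rest in the nest (within 8 mm along and 6 mm across of its centre, on the floor within 3 mm, turned less than 0.15 rad), let go; the thumbwheel shows 7 within 0.16 rad (a quarter of a digit); the start button is out again (all of step 2 and value of joint wheel between 4.238 and 4.558 rad and value of joint start below 0.0015 m); the robot touches nothing.
It fails at once if the start button is pushed while the thumbwheel does not show 7 (value of joint start above 0.003 m and not (value of joint wheel between 4.238 and 4.558 rad)).
It fails at once if the module is dropped (falls freely by more than about 10 mm) (contact force between module and the fingers below 0.02 N and linear speed of module above 0.45 m/s).
It fails at once if a bystander (cutters, spool, jar, tweezers, flat module or screwdriver) is shifted by more than 30 mm (distance of any of cutters, spool, flux_jar, tweezers, flat_module, driver from where it was at the start of the episode above 0.03 m).
It also fails if it takes over 72 s, if anything falls off the work surface, if the arm or the gripper's body presses on something with over 40 N, if the wrist force passes 120 N, or if a joint passes its speed limit or range.

## Working session

There is one attempt and no reset: what is moved stays moved. The work goes in short steps, each a Python script; the robot and the scene stay as the last script left them, time stands still between calls to the robot, and variables do not carry over. Pictures are saved under pics/ and viewed, at most 10 in all, crops included, and the job is handed in when it is done.

```bash
mkdir -p pics
python3 - <<'E'
from rig import env,state,camera,camera_info
import cv2,numpy as np
for n in("scene","top"):
    im=camera(n);cv2.imwrite(f"pics/{n}0.png",im[:,:,::-1]);c=camera_info(n);print(n,c["fx"],c["cx"],c["cy"],np.round(c["R"],3).tolist(),np.round(c["t"],3))
s=state();print(s["time_s"],s["orientation"],s["width"],env.grasp_offset,s["ft_force"])
E
```

```text
scene 373.81514941544145 317.9855752682917 198.5679510988968 [[-0.341, 0.94, -0.009], [0.703, 0.249, -0.666], [-0.624, -0.234, -0.746]] [ 0.211 -0.321  1.382]
top 504.37518591111865 320.97960660858956 203.6547337396415 [[-0.025, -1.0, -0.01], [-0.997, 0.025, -0.068], [0.069, 0.008, -0.998]] [0.013 0.526 1.266]
0.1 [-2.02859521e-04  2.13234775e-01  9.77000806e-01 -5.60507204e-04] 0.0856625780401806 -0.0187 [ 0.03181899  0.54545588 -0.21080498]
```

View pics/top0.png

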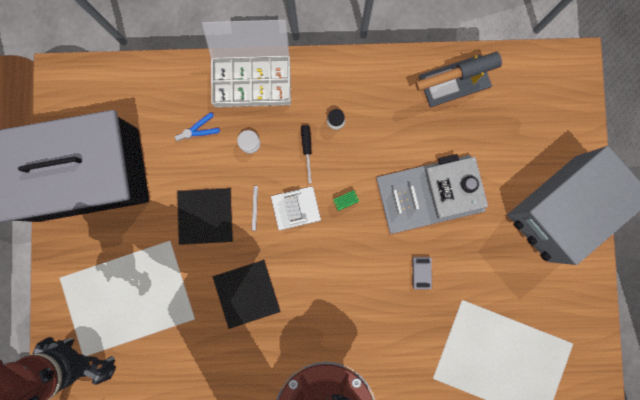

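View pics/scene0.png

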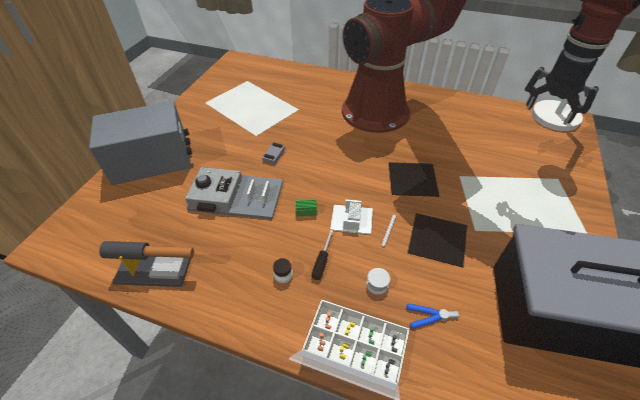

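The top view shows the rack with the module at about (295,208), the jig at (430,194), the leftmost mat at (205,215), another mat at (246,294), the green decoy at (345,200), the tweezers at (255,208) and the driver at (307,150).

```bash
cat > h.py <<'E'
import numpy as np,cv2
from rig import env,jaws,planner,state,camera,camera_info,order
from scipy.spatial.transform import Rotation as Ro
def ray(n,u,v,z):
    c=camera_info(n);R=np.array(c["R"]);t=np.array(c["t"])
    o=-R.T@t;d=R.T@np.array([(u-c["cx"])/c["fx"],(v-c["cy"])/c["fy"],1]);return o+d*(z-o[2])/d[2]
def proj(n,X):
    c=camera_info(n);p=np.array(c["R"])@X+np.array(c["t"]);return np.array([c["cx"]+c["fx"]*p[0]/p[2],c["cy"]+c["fy"]*p[1]/p[2]])
def down(yaw):
    "tool z down, tool y (closing line) at angle yaw from world x"
    y=np.array([np.cos(yaw),np.sin(yaw),0]);z=np.array([0,0,-1.]);x=np.cross(y,z)
    q=Ro.from_matrix(np.c_[x,y,z]).as_quat();return q[[3,0,1,2]]
E
python3 - <<'E'
from h import *
im=cv2.imread("pics/top0.png");g=cv2.cvtColor(im,cv2.COLOR_BGR2HSV)
def rect(mask,box,z,k,n="top"):
    m=np.zeros(mask.shape,np.uint8);x0,y0,x1,y1=box;m[y0:y1,x0:x1]=mask[y0:y1,x0:x1]
    m=cv2.morphologyEx(m,cv2.MORPH_CLOSE,np.ones((3,3)))
    c=max(cv2.findContours(m,0,2)[0],key=cv2.contourArea)
    w=np.array([ray(n,*p[0],z)[:2] for p in c],np.float32);print(k,cv2.minAreaRect(w),len(c))
V=g[...,2];S=g[...,1]
rect(((V<60)*255).astype(np.uint8),(170,180,240,250),.003,"mat")
rect(((V<60)*255).astype(np.uint8),(205,255,290,335),.003,"mat2")
rect(((S<70)*255).astype(np.uint8),(268,180,324,235),.006,"rackbase")
rect(((S<70)*255).astype(np.uint8),(365,150,500,240),.012,"jig")
a=cv2.resize(im[180:236,262:328],None,fx=7,fy=7,interpolation=2)
b=cv2.resize(im[148:238,370:496],None,fx=6,fy=6,interpolation=2)
cv2.imwrite("pics/a.png",a);cv2.imwrite("pics/b.png",b)
E
```

```text
mat ((0.5029436945915222, 0.3011777997016907), (0.13639409840106964, 0.13627462089061737), 1.5481948852539062) 19
mat2 ((0.30174732208251953, 0.19700880348682404), (0.13774006068706512, 0.13643546402454376), 16.44969367980957) 126
rackbase ((0.5176523327827454, 0.06565135717391968), (0.09244020283222198, 0.11227914690971375), 12.075514793395996) 70
jig ((0.5502444505691528, -0.2844997048377991), (0.15879295766353607, 0.26011601090431213), 12.06311321258545) 148
```

View pics/a.png

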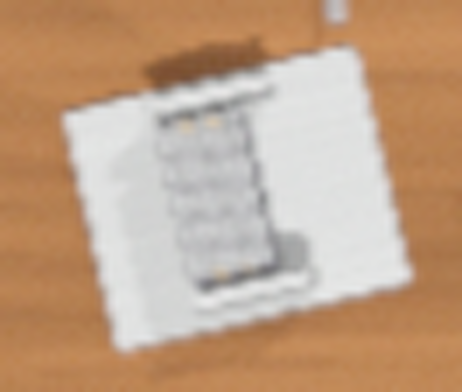

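View pics/b.png

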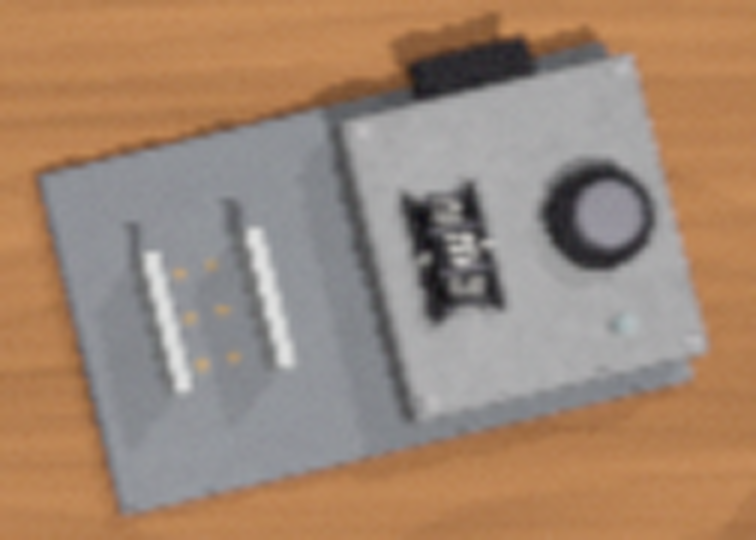

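The crops show the module top in the rack with corners near crop (155,125), (243,112), (275,262), (195,285). They also show the nest wall tops, the cheek marks at (425,260) and (490,242), and the button at (610,213). I'll zoom the wheel and the scene view next, and fit the jig pose.

Run:
```python
from h import *
im=cv2.imread("pics/top0.png");sc=cv2.imread("pics/scene0.png")
a=cv2.resize(sc[160:222,180:290],None,fx=7,fy=7,interpolation=2)
w=cv2.resize(im[174:208,432:458],None,fx=11,fy=11,interpolation=2)[:, :]
r=cv2.resize(sc[195:240,325:380],None,fx=7,fy=7,interpolation=2)
H=a.shape[0];c=np.zeros((600,800,3),np.uint8)
c[:H-174,:0]=0
a=cv2.resize(a,None,fx=5/7,fy=5/7);  # 550x310
c[:310,:550]=a[:310,:550]; r=cv2.resize(sc[195:240,325:380],None,fx=6,fy=6,interpolation=2); c[320:590,:330]=r
w=cv2.resize(im[174:208,434:458],None,fx=10,fy=10,interpolation=2); c[:340,555:795]=w
cv2.imwrite("pics/c.png",c)
P=lambda px,py,z:ray("top",370+(px+.5)/6-.5,148+(py+.5)/6-.5,z)[:2]
loc=[];obs=[]
for (px,py,z),l in [((40,176,.012),(.075,.125)),((120,513,.012),(-.075,.125)),
 ]: loc.append(l);obs.append(P(px,py,z))
J=np.array(obs);print("edge len",np.linalg.norm(J[0]-J[1]),np.degrees(np.arctan2(*(J[0]-J[1])[::-1])))
L=(P(152,253,.046)+P(181,388,.046))/2;Rw=(P(256,228,.046)+P(288,365,.046))/2
print("walls",L,Rw,"sep(44)",np.linalg.norm(L-Rw),"nest",(L+Rw)/2,np.degrees(np.arctan2(*(P(152,253,.046)-P(181,388,.046))[::-1])))
m=(P(425,260,.05)+P(490,242,.05))/2;b=P(610,213,.064);print("wheel",m,"btn",b,np.linalg.norm(m-b),"axis",np.degrees(np.arctan2(*(m-b)[::-1]))-90)
Q=lambda px,py,z:ray("top",262+(px+.5)/7-.5,180+(py+.5)/7-.5,z)[:2]
k=[Q(*p,.042) for p in [(155,125),(243,112),(275,262),(195,285)]];print("mod",np.mean(k,0),np.linalg.norm(k[0]-k[1]),np.linalg.norm(k[1]-k[2]))
k=[Q(*p,.006) for p in [(65,115),(355,47),(412,280),(120,350)]];print("rack",np.mean(k,0),np.linalg.norm(k[0]-k[1]),np.linalg.norm(k[1]-k[2]))
```

```text
edge len 0.1475478600502201 11.433144606110416
walls [ 0.52611178 -0.19085807] [ 0.53497616 -0.23489488] sep(44) 0.0449201283887513 nest [ 0.53054397 -0.21287648] 10.08514534566831
wheel [ 0.55153405 -0.31147545] btn [ 0.56426469 -0.37099014] 0.06086104975134325 axis 12.07404151241036
mod [0.51659909 0.07049959] 0.0318064985780718 0.05490695116936508
rack [0.51797965 0.06512448] 0.10959999304094825 0.08833555005666739
```

View pics/c.png

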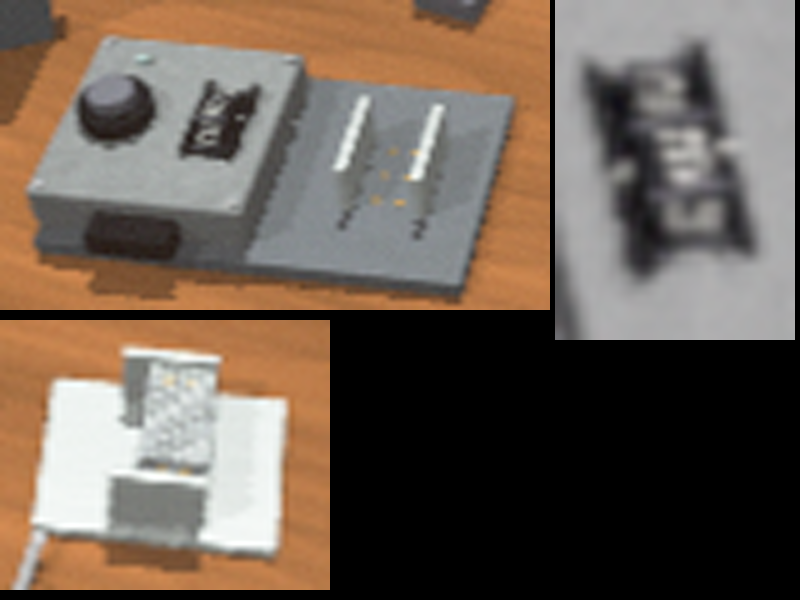

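The scene crop confirms the module sits off-centre in the rack toward +y. The digits are still hard to read, so I'll unroll the rim later. First I'll pick the module and stand it on the mat.

Run:
```python
from h import *
S=lambda px,py,z:ray("scene",180+(px+.5)/5-.5,160+(py+.5)/5-.5,z)[:2]
w=[S(*p,.046) for p in [(363,98),(340,168),(438,108),(414,178)]];print("nest scene",np.mean(w,0),"btn",S(105,92,.064),"marks",S(238,120,.05),S(180,150,.05))
# unrolled rim for reading
yaw=np.radians(12);ex=np.array([np.cos(yaw),np.sin(yaw),0]);ey=np.array([-np.sin(yaw),np.cos(yaw),0])
T=np.array([.5515,-.3115,.030]);out=[]
for n in("top","scene"):
    im=cv2.imread(f"pics/{n}0.png");ph=np.radians(np.linspace(62,-62,560));yy=np.linspace(.014,-.014,280)
    M=np.array([[proj(n,T+ey*y+.028*(np.sin(p)*ex+np.array([0,0,np.cos(p)]))) for y in yy] for p in ph],np.float32)
    out.append(cv2.remap(im,M[...,0],M[...,1],cv2.INTER_LANCZOS4))
cv2.imwrite("pics/d.png",np.hstack(out))
# pick
q=down(yaw+np.pi/2);p=np.array([.5166,.0705])
print(planner.ik([*p,.1],q))
jaws.move_gripper(.07,40)
env.movep([*p,.15],q);env.line_to([*p,.013],v=.12)
print("ft",state()["ft_force"])
jaws.move_gripper(.0,40);s=state();print(s["width"],s["gripper_force"],s["eef_pos"],s["time_s"])
if s["width"]>.02:
    env.line_to([*p,.12],v=.12);print(state()["width"],state()["gripper_force"])
    m=np.array([.503,.301]);env.movep([*m,.10],q);env.line_to([*m,.018],v=.15)
    f0=state()["ft_force"][2];print(env.line_to([*m,.009],v=.03,threshold=4),state()["eef_pos"],state()["ft_force"][2]-f0)
    jaws.move_gripper(.07);env.line_to([*m,.15],v=.15)
    env.movep([.40,.20,.30],q);print(state()["time_s"])
    im=camera("top");cv2.imwrite("pics/top1.png",im[:,:,::-1]);sc=camera("scene");cv2.imwrite("pics/scene1.png",sc[:,:,::-1])
    a=cv2.resize(im[170:260,165:245,::-1],None,fx=5,fy=5,interpolation=2);b=cv2.resize(sc[205:275,400:475,::-1],None,fx=5,fy=5,interpolation=2)
    c=np.zeros((450,780,3),np.uint8);c[:,:400]=a;c[:350,400:775]=b;cv2.imwrite("pics/e.png",c)
```

```text
nest scene [ 0.52978468 -0.21629833] btn [ 0.56634768 -0.37568727] marks [ 0.54953196 -0.30198257] [ 0.58139856 -0.32133752]Traceback (most recent call last):
  File "<stdin>", line 9, in <module>
  File "h.py", line 8, in proj
    c=camera_info(n);p=np.array(c["R"])@X+np.array(c["t"]);return np.array([c["cx"]+c["fx"]*p[0]/p[2],c["cy"]+c["fy"]*p[1]/p[2]])
ValueError: time passes only in moves, steps and waits
```

```bash
sed -i 's/^def ray/CI={n:camera_info(n) for n in ("scene","top")}\ndef ray/; s/c=camera_info(n)/c=CI[n]/' h.py
python3 - <<'E'
from h import *
yaw=np.radians(12);ex=np.array([np.cos(yaw),np.sin(yaw),0]);ey=np.array([-np.sin(yaw),np.cos(yaw),0])
T=np.array([.5515,-.3115,.030]);out=[]
for n in("top","scene"):
    im=cv2.imread(f"pics/{n}0.png");ph=np.radians(np.linspace(62,-62,560));yy=np.linspace(.014,-.014,280)
    M=np.array([[proj(n,T+ey*y+.028*(np.sin(p)*ex+np.array([0,0,np.cos(p)]))) for y in yy] for p in ph],np.float32)
    out.append(cv2.remap(im,M[...,0],M[...,1],cv2.INTER_LANCZOS4))
cv2.imwrite("pics/d.png",np.hstack(out))
q=down(yaw+np.pi/2);p=np.array([.5166,.0705])
jaws.move_gripper(.07,40)
env.movep([*p,.15],q);env.line_to([*p,.013],v=.12)
print("ft",state()["ft_force"])
jaws.move_gripper(.0,40);s=state();print(s["width"],s["gripper_force"],s["eef_pos"],s["time_s"])
if s["width"]>.02:
    env.line_to([*p,.12],v=.12);print(state()["width"],state()["gripper_force"])
    m=np.array([.503,.301]);env.movep([*m,.10],q);env.line_to([*m,.018],v=.15)
    f0=state()["ft_force"][2];print(env.line_to([*m,.009],v=.03,threshold=4),state()["eef_pos"],state()["ft_force"][2]-f0)
    jaws.move_gripper(.07);env.line_to([*m,.15],v=.15)
    env.movep([.40,.10,.25],q);print(state()["time_s"])
    im=camera("top");cv2.imwrite("pics/top1.png",im[:,:,::-1]);sc=camera("scene");cv2.imwrite("pics/scene1.png",sc[:,:,::-1])
    a=cv2.resize(im[170:260,165:245,::-1],None,fx=5,fy=5,interpolation=2);b=cv2.resize(sc[205:275,400:475,::-1],None,fx=5,fy=5,interpolation=2)
    c=np.zeros((450,780,3),np.uint8);c[:,:400]=a;c[:350,400:775]=b;cv2.imwrite("pics/e.png",c)
E
```

```text
ft [-0.06999363  0.1598909  -0.29860308]
0.03130665392050838 40.455374121665955 [0.51705908 0.07045288 0.01352794] 3.9833
0.03162995977454218 39.66413676738739
True [0.50384941 0.30140074 0.01035006] 7.298909039315076
9.5
```

View pics/e.png

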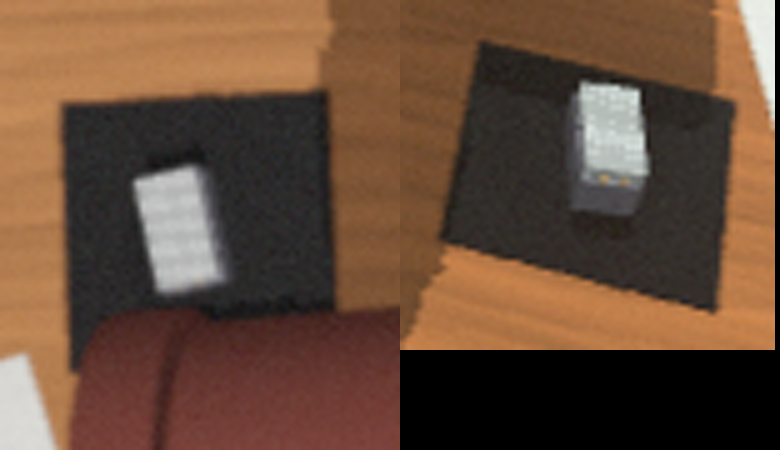

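View pics/d.png

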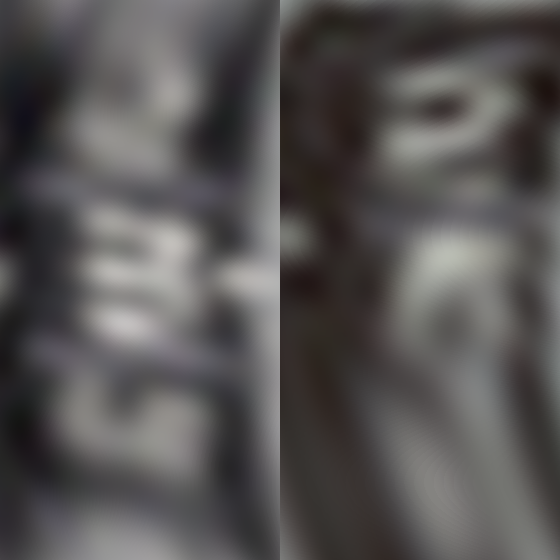

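The module stands upright near the middle of the mat. The unrolled rim reads 2 / 3 / 4, with 3 at the marks. Next: locate the module in both views, regrasp it by its ends, and compare with the TCP to get the camera bias.

Run:
```python
from h import *
yaw=np.radians(12);est={}
for n,(x0,y0,x1,y1) in {"top":(180,192,230,232),"scene":(425,212,470,252)}.items():
    im=cv2.imread(f"pics/{n}1.png");V=im.max(2);m=np.zeros(V.shape,np.uint8);m[y0:y1,x0:x1]=(V[y0:y1,x0:x1]>125)*255
    c=max(cv2.findContours(m,0,2)[0],key=cv2.contourArea);w=np.array([ray(n,*p[0],.039)[:2] for p in c],np.float32)
    r=cv2.minAreaRect(w);print(n,r);est[n]=np.array(r[0])
p=est["top"] if np.linalg.norm(est["top"]-[.503,.301])<.012 else np.array([.5038,.3014])
q=down(yaw);print(p,planner.ik([*p,.1],q))
jaws.move_gripper(.085,40);env.movep([*p,.15],q);env.line_to([*p,.010],v=.12);print("ft",state()["ft_force"])
jaws.move_gripper(.0,40);s=state();print(s["width"],s["gripper_force"],s["eef_pos"],s["time_s"])
env.line_to([*p,.15],v=.12);print(state()["width"],state()["ft_force"],state()["eef_pos"])
```

```text
top ((0.5027725696563721, 0.3032248616218567), (0.058677349239587784, 0.03204266354441643), 12.072914123535156)
scene ((0.5072733163833618, 0.30050739645957947), (0.06314364820718765, 0.031194373965263367), 12.497973442077637)
[0.50277257 0.30322486] [ 0.41821592  0.50729021 -0.18524945  0.87825666  0.          1.77957274]
ft [0.29841989 0.45808123 0.65437908]
0.059509129847196356 43.62370312213898 [0.50326433 0.3034891  0.01074734] 13.2583
0.05945984291824578 [ 0.60173388  0.60340015 -0.28297387] [0.50227466 0.30299337 0.14920321]
```

Camera bias at the mat: the top view reads about 2 mm too far left along y', and the scene view about 1.5 mm too far right. After correction the two nest estimates agree across to within 0.3 mm. The module also sits 2.2 mm off the TCP laterally, so I compensate for that and insert.

Run:
```python
from h import *
yaw=np.radians(12);q=down(yaw);c,s=np.cos(yaw),np.sin(yaw)
p=np.array([.4748*c+.3181*s,.4748*s-.3181*c])
env.movep([*p,.15],q);env.line_to([*p,.062],v=.15);print(state()["eef_pos"],p)
hit=env.line_to([*p,.040],v=.04,threshold=6);print("entry hit",hit,state()["eef_pos"],state()["ft_force"])
if not hit:
    hit=env.line_to([*p,.024],v=.06,threshold=8);print("mid",hit,state()["eef_pos"],state()["ft_force"])
    if not hit:
        hit=env.line_to([*p,.017],v=.02,threshold=4);print("floor",hit,state()["eef_pos"],state()["ft_force"],state()["time_s"])
```

```text
[ 0.53114663 -0.2124037   0.06266329] [ 0.53056119 -0.21243228]
entry hit False [ 0.53056792 -0.2124538   0.03996124] [-0.40144786 -0.62440269 -1.49816269]
mid False [ 0.53016511 -0.2122311   0.02346587] [ 0.25264914  0.76231579 -1.37028211]
floor True [ 0.53095296 -0.21271033  0.01967889] [-0.06625116  0.11486411  7.3177336 ] 18.6083
```

It touched the floor exactly at the expected height. I'll release, retreat and check.

Run:
```python
from h import *
yaw=np.radians(12);p=np.array(state()["eef_pos"])[:2]
jaws.move_gripper(.08);env.line_to([*p,.14],v=.15)
env.movep([.40,.05,.22],down(yaw+np.pi/2));jaws.move_gripper(0)
im=camera("top")[:,:,::-1];sc=camera("scene")[:,:,::-1];cv2.imwrite("pics/top2.png",im);cv2.imwrite("pics/scene2.png",sc);print(state()["time_s"],state()["width"])
a=cv2.resize(im[160:240,372:430],None,fx=7,fy=7,interpolation=2);b=cv2.resize(sc[170:222,228:286],None,fx=6,fy=6,interpolation=2)
o=np.zeros((560,780,3),np.uint8);o[:,:406]=a;o[:312,410:758]=b;cv2.imwrite("pics/f.png",o)
```

```text
21.9083 -0.00014428061502009718
```

View pics/f.png

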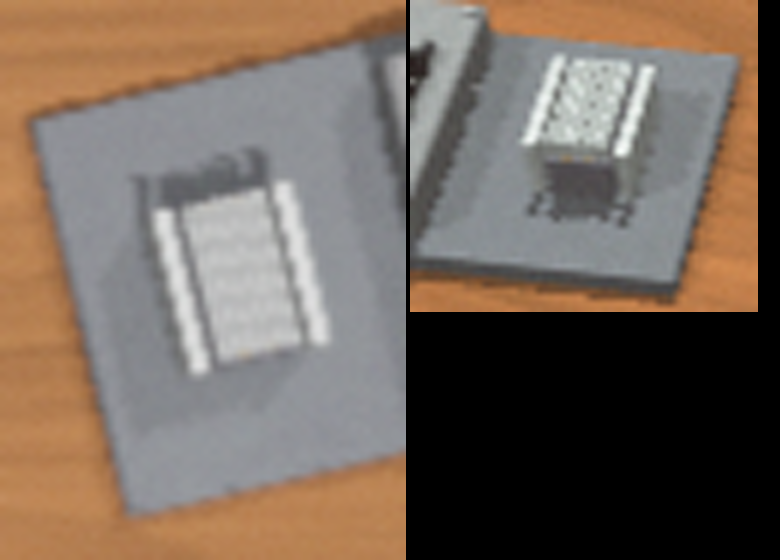

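The module is seated centred and flush in the nest. Now the wheel: one test stroke with force readings.

```bash
cat >> h.py <<'E'
yaw=np.radians(12);cy,sy=np.cos(yaw),np.sin(yaw)
def W(xp,yp,z): return [xp*cy-yp*sy,xp*sy+yp*cy,z]
WX,WY=.4748,-.4211
QW=down(yaw+np.pi/2)
def fz(): return np.mean([(env.hold(.03),state()["ft_force"][2])[1] for _ in range(3)])
def touch(dx,F=5.):
    env.line_to(W(WX+dx,WY,.063),v=.12);f0=fz()
    env.line_to(W(WX+dx,WY,.054),v=.012,threshold=F-1.5)
    z=state()["eef_pos"][2];zc=z
    for _ in range(6):
        env.line_to(W(WX+dx,WY,zc),v=.05);f=fz()-f0
        if 3.8<f<7.5: break
        zc+=(-.0004 if f<=3.8 else .0003)
    print("touch z",round(z,4),"cmd",round(zc,4),"f",round(f,1),end=" ");return zc,f0
def stroke(a,b,v=.04):
    zc,f0=touch(a);env.line_to(W(WX+b,WY,zc),v=v);s=state();print("end f",np.round(s["ft_force"],1),"x'",round(s["eef_pos"][0]*cy+s["eef_pos"][1]*sy-WX,4));
    env.line_to(W(WX+b,WY,.066),v=.1)
E
python3 - <<'E'
from h import *
env.movep(W(WX-.008,WY,.12),QW)
stroke(-.008,.008)
env.movep(W(WX-.13,WY,.16),QW)
im=camera("top")[:,:,::-1];cv2.imwrite("pics/top3.png",im);cv2.imwrite("pics/scene3.png",camera("scene")[:,:,::-1]);print(state()["time_s"])
def strip(im):
    T=np.array(W(.4743,-.4193,.030));ex=np.array([cy,sy,0]);ey=np.array([-sy,cy,0])
    M=np.array([[proj("top",T+ey*y+.028*(np.sin(p)*ex+np.array([0,0,np.cos(p)]))) for y in np.linspace(.014,-.014,250)] for p in np.radians(np.linspace(62,-62,500))],np.float32)
    return cv2.remap(im,M[...,0],M[...,1],cv2.INTER_LANCZOS4)
o=np.hstack([strip(cv2.imread("pics/top2.png")),strip(im),cv2.resize(im[174:208,432:459],(250,315),interpolation=2)[:315].copy() if 0 else cv2.resize(im[160:222,425:456],(250,500),interpolation=2)])
cv2.imwrite("pics/g.png",o)
E
```

```text
touch z 0.0579 cmd 0.0575 f 5.8 end f [1.6 0.6 4.8] x' 0.0087
26.95
```

View pics/g.png

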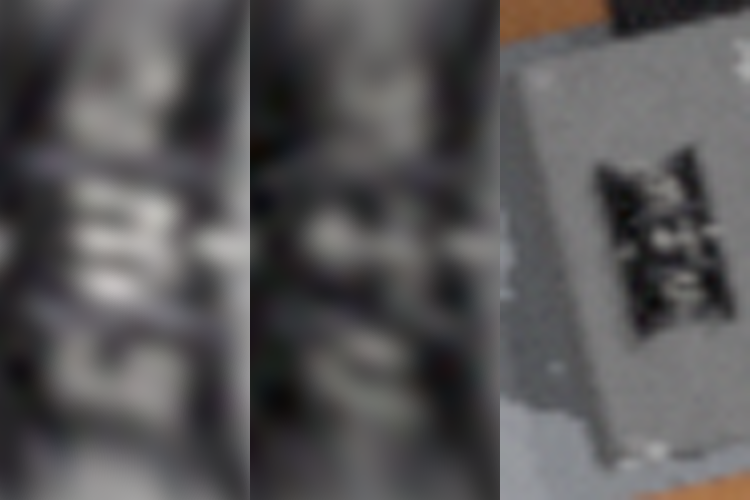

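Now 4 is at the marks, so the stroke carried the wheel one digit without slip. Three more strokes of 17.6 mm should bring up 7.

```bash
sed -i 's|    zc,f0=touch(a);|    zc,f0=touch(a);s=state();x0=s["eef_pos"][0]*cy+s["eef_pos"][1]*sy-WX;print("x0",round(x0,4),end=" ");|' h.py
python3 - <<'E'
from h import *
env.movep(W(WX-.0088,WY,.09),QW)
for _ in range(3): stroke(-.0088,.0088)
env.line_to(W(WX+.0088,WY,.11),v=.15)
env.movep(W(WX-.06,WY+.33,.22),QW)
im=camera("top")[:,:,::-1];cv2.imwrite("pics/top4.png",im);cv2.imwrite("pics/scene4.png",camera("scene")[:,:,::-1]);print(state()["time_s"])
T=np.array(W(.4743,-.4193,.030));ex=np.array([cy,sy,0]);ey=np.array([-sy,cy,0])
M=np.array([[proj("top",T+ey*y+.028*(np.sin(p)*ex+np.array([0,0,np.cos(p)]))) for y in np.linspace(.014,-.014,250)] for p in np.radians(np.linspace(62,-62,500))],np.float32)
o=np.hstack([cv2.remap(im,M[...,0],M[...,1],cv2.INTER_LANCZOS4),cv2.resize(im[165:227,425:487],(500,500),interpolation=2)])
cv2.imwrite("pics/h.png",o)
E
```

```text
touch z 0.0579 cmd 0.0575 f 6.4 x0 -0.0086 end f [0.6 0.2 5.4] x' 0.0095
touch z 0.0579 cmd 0.0575 f 6.2 x0 -0.0086 end f [1.3 0.4 5. ] x' 0.0095
touch z 0.0579 cmd 0.0575 f 6.2 x0 -0.0086 end f [ 1.6 -0.   4.9] x' 0.0095
36.875
```

View pics/h.png

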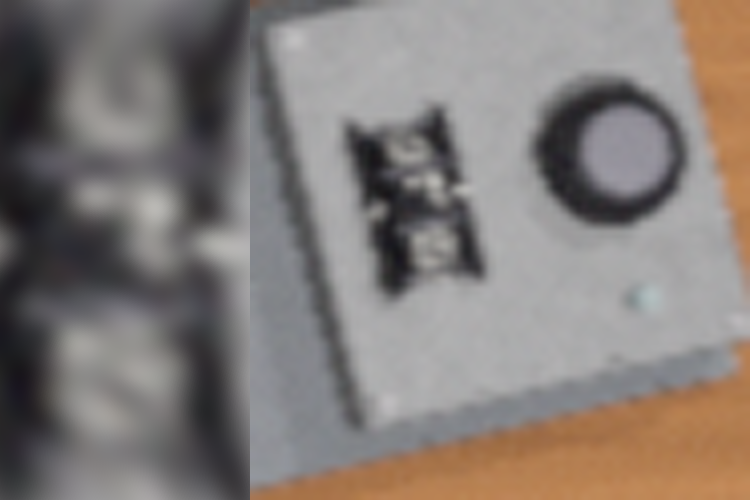

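7 stands at the marks, with 6 above and 8 below. It is about 0.06 rad past centre, within the 0.16 limit. Now I'll press start, release, back off and check.

Run:
```python
from h import *
q=down(yaw);by=-.483
env.movep(W(WX,by,.13),q);env.line_to(W(WX,by,.069),v=.12);f0=fz()
hit=env.line_to(W(WX,by,.0555),v=.03,threshold=11);print(hit,state()["eef_pos"][2],fz()-f0,state()["eef_pos"][2])
env.hold(.15);env.line_to(W(WX,by,.13),v=.12)
env.movep(W(WX-.06,WY+.33,.22),QW);env.hold(.3)
im=camera("top")[:,:,::-1];cv2.imwrite("pics/top5.png",im);a=cv2.imread("pics/top4.png")
print("jig diff",cv2.absdiff(im,a)[150:238,372:490].max(),state()["time_s"])
```

```text
True 0.05809750416739038 8.735946922777677 0.058062421184186835
jig diff 17 42.4333
```

The button bottomed out at 8.7 N, and the jig looks unchanged after release. Handing in.

```bash
python3 -c "
from rig import order
print(order.job_done())"
```

```text
the job is handed in; nothing more can be done
None
```

I've handed the job in at about 42 s; no verdict came back, but the module looked centred in the nest, 7 is at the marks (about 0.06 rad past centre, limit 0.16), and start was pressed about 5.9 of 6 mm and released.

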